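# Empty the vial magazine with its two-button release

## Task

Empty the vial magazine on the watch bench: with the two fingertips press its two round buttons together, fully down, and keep both down until both metal vials have rolled down the lane and lie still at its lower end; then let both buttons come back up. Only the two buttons are to be pressed: do not touch the vials, leave the square key alone, and leave the other things on the bench where they are.

Things in the scene. Friction and masses are not known exactly. Their poses are not given: they have to be found in the camera images.
- magazine: Vial magazine, fixed to the bench. Origin: underside, below the midpoint between the two round buttons; x runs from the control block down the lane, y along the line through the buttons, z up. Grey control block 100 x 140 mm (x -70 to +30 mm, y +-70 mm), flat top 60 mm above the bench, with the buttons and key on it; then an open aluminium lane to x = +186 mm
- gate (a point): Middle of the lane's floor between two steel pins (magazine x = +90 mm, 38 mm above the bench). The pins stand 6 mm out of the floor and hold the vials back. Each round button lowers one pin: the vials pass only while both pins are below the floor (both buttons at least about 6.5 mm down), and then roll down by themselves within about 1 s
- lane_end (a point): Lower end of the lane: middle of its floor at the end wall (magazine x = +186 mm, 17 mm above the bench). The lane slopes down 12 degrees, is 74 mm wide inside, and its side walls rise 13 mm off its floor; the end wall is 40 mm high
- cap_left (a point): Centre of the top face of the left round button (magazine y = +30 mm): a black cylindrical cap 24 mm across, standing 15 mm above the block's top (75 mm above the bench), in a steel collar 33 mm across and 3 mm high. The two button centres are 60 mm apart, with only the flat block top between them. The point moves down with the cap
- cap_right (a point): The same for the right round button (magazine y = -30 mm)
- press_left (a joint): How far the left button is pressed, m: 0 up, 0.009 fully down. Vertical travel 9 mm; a spring pushes it back up: about 1 N to start, 3.5 N fully down (both together 7 N)
- press_right (a joint): The same for the right button
- lamp_key (a joint): How far the square key (lamp switch) is pressed, m: 0 up, 0.005 fully down. It is not to be pressed
- key_top (a point): Centre of the top of the square key: black, 18 x 18 mm, 8 mm above the block's top, on the block at magazine x = -52 mm, y = 0
- vial_1: Closed metal vial, a cylinder 24 mm in diameter and 70 mm long with a black cap at one end; origin at its centre, y along its axis. It lies across the lane against the two pins, its centre at about magazine x = +78 mm; at the lower end of the lane it ends up at about x = +174 mm, 32 mm above the bench
- vial_2: A second vial like it, lying just up the lane behind the first, at about magazine x = +55 mm, its top 70 mm above the bench; it ends up at about x = +150 mm
- loupe: Black eye loupe, 38 mm across and 32 mm high, standing beside the magazine; origin at its underside. Leave it
- blower: Rubber dust blower, 48 mm across and 62 mm high, standing beside the magazine; origin at its underside. Leave it
- jar: Small glass jar with a white lid, 40 mm across and 45 mm high, standing beside the magazine; origin at its underside. Leave it
- watch_case: Round brass watch case, 42 mm across and 12 mm high, beside the magazine; origin at its underside. Leave it
- tweezers: Steel tweezers, 134 mm long and 5 mm thick, lying in front of the control block; origin under the middle. Leave them
- screwdriver: Small screwdriver, 130 mm long, lying to the robot's right. Leave it
- dish: Shallow glass dish, 70 mm across and 20 mm high, to the robot's left; origin at its underside. Leave it
Not all that is in view belongs to the job. Leave any orange or yellow look-alike of the vial_1 alone. Leave any red look-alike of the vial_2 alone.

How it is judged:
By the outcome, as a careful person would: the job done as asked, in the order asked, and still so for the second after the job is handed in, with the robot touching nothing.
It also fails if it takes over 35 s, if anything falls off the work surface, if the arm or the gripper's body presses on something with over 40 N, if the wrist force passes 120 N, or if a joint passes its speed limit or range.

## Robot

A 6-joint arm with a two-finger parallel gripper is mounted at the origin on the work surface. World frame = base frame: x ahead of the robot, y to its left, z up, the work surface at z = 0. Lengths are in m, angles in degrees, forces in N, time in s.
With the tool pointing down it reaches from about 0.4 to 0.825 m from the base axis. Payload 7 kg.
Tool frame: the origin (TCP) lies midway between the tips of the shut fingers; the grasp point (between the pads) lies 19 mm behind it; z points along the fingers, y is the direction in which the jaws open and shut (so a half turn about z gives the same grasp; the last joint's range is limited). The gripper opens to 88 mm and grips with 3 to 60 N. Pads are 19 mm wide; open, the fingers measure 130 mm over their backs; the gripper's body (78 mm by 193 mm) begins 47 mm behind the grasp point.
Start: joints at [83.944, 20.546, 0.682, 0, -70.136, -16.507], TCP at [0.259, 0.623, 0.227] pointing down, gripper open.
Joint ranges: [-176.03, 176.03], [-82.01, 121.73], [-58.28, 71.71], [-173.87, 95.51], [-174.79, -0.11], [-173.66, 173.66]. Speed limits (degrees/s): [136.94, 136.94, 172.46, 180, 180, 180].

## Interface

Orientations are given as a 3x3 rotation matrix whose columns are the frame's x, y, z axes.
In Python, from rig import robot gives the robot as it stands. Calls block until the motion is done:
- robot.goto(position, orientation): joint-space move of the TCP to a pose.
- robot.servo_line(position, ori=None, speed=0.15): straight line of the TCP; ori=None keeps the orientation; speed is the mean speed in m/s.
- robot.movej(angles): joint-space move.
- robot.move_gripper(opening): opening from 0.0 (shut) to 1.0 (fully open); the grip force is fixed at half the most; returns when the fingers have stopped.
- robot.dwell(seconds).
- robot.ik(position, orientation): joint angles nearest the present ones, or None.
- robot.grab_frame(name): name is "scene" or "top" or "wrist"; returns (picture, depth): 420x560x3 uint8, red, green, blue; 420x560 float32, m along the optical axis (not along the pixel's ray), 0 where there is no reading.
- robot.camera_info(name): a dict with "vfov" (degrees; the focal length in pixels is half the picture's height over the tangent of half this angle, whatever the lens; pixels are square), "cx", "cy" (the principal point, pixels), "view" (4x4, takes a point from world to camera coordinates); the wrist camera has in their place "T_tool_cam" (4x4, takes a point from camera to tool coordinates, whose origin is the TCP and whose axes are the flange's). Camera axes: x right, y down, z forward; pixel columns grow to the right and rows downward; lengths in m; the calibration is good to about 2 mm. A picture is of the moment at which its call begins: read the wrist's pose just before it. camera_info takes no time and is no camera call.
A pose or a line that the arm cannot do raises robot.Unreachable and nothing moves.
- robot.job_done(): hands the job in, once; it reports no verdict.
Readings, each from a call of its own:
- robot.read_t(): time.
- robot.read_qpos(): joint angles.
- robot.read_qvel(): joint speeds.
- robot.read_effort(): joint torques, N m.
- robot.read_position(): TCP position.
- robot.read_tcp_rot(): TCP orientation.
- robot.read_force(): force on the tool from outside, world axes, zero at the start.
- robot.read_ft_torque(): the same for the moment, N m.
- robot.read_grip_width(): opening from 0.0 (shut) to 1.0 (fully open).
Only numpy, scipy, OpenCV 4.12 (cv2) and the standard library are available. Lean on these libraries where they do the work, as an engineer would, in place of code of your own. Each camera call takes 0.05 s, during which the arm holds its last target.

## Working session

There is one attempt and no reset: what is moved stays moved. The work goes in short steps, each a Python script; the robot and the scene stay as the last script left them, time stands still between calls to the robot, and variables do not carry over. Pictures are saved under pics/ and viewed, and the job is handed in when it is done.

```bash
mkdir -p pics; ls
python3 - <<'E'
from rig import robot
import cv2,numpy as np
for n in ("scene","top","wrist"):
    p,d=robot.grab_frame(n); cv2.imwrite(f"pics/{n}0.png",cv2.cvtColor(p,cv2.COLOR_RGB2BGR)); np.save(f"pics/{n}0.npy",d)
    print(n,robot.camera_info(n))
print(robot.read_t(),robot.read_position(),robot.read_tcp_rot(),robot.read_force(),robot.read_grip_width())
E
```

```text
pics
scene {'vfov': 56.06371855783673, 'cx': 266.47078141694885, 'cy': 210.6331599119532, 'view': array([[-0.86149621,  0.50771596,  0.00698462,  0.49997549],
       [ 0.34977123,  0.6033537 , -0.71667594, -0.12445686],
       [-0.36808201, -0.61497059, -0.69737136,  1.35840616],
       [ 0.        ,  0.        ,  0.        ,  1.        ]])}
top {'vfov': 55.46550932468392, 'cx': 272.6683638000113, 'cy': 211.18191081658964, 'view': array([[ 0.01836646, -0.99955795, -0.02337911, -0.01620782],
       [-0.99628189, -0.01632771, -0.08459194,  0.59319647],
       [ 0.08417282,  0.02484584, -0.99614137,  1.08848491],
       [ 0.        ,  0.        ,  0.        ,  1.        ]])}
wrist {'vfov': 60.45122277403791, 'cx': 280.70017731706525, 'cy': 205.84969360140354, 'T_tool_cam': array([[-4.11984278e-04, -9.59041055e-01, -2.83266810e-01,
         7.58239157e-02],
       [ 9.99999849e-01, -4.98157606e-04,  2.32181740e-04,
        -1.05545153e-03],
       [-3.63783337e-04, -2.83266671e-01,  9.59041115e-01,
        -1.57926901e-01],
       [ 0.00000000e+00,  0.00000000e+00,  0.00000000e+00,
         1.00000000e+00]])}
0.15 [0.25891275 0.62298515 0.2258425 ] [[ 9.23400068e-01 -3.83838762e-01 -3.44740047e-04]
 [-3.83838890e-01 -9.23399296e-01 -1.20276786e-03]
 [ 1.43336210e-04  1.24296056e-03 -9.99999217e-01]] [ 0.00552569  0.84985589 -0.35497465] 1.0029867737463163
```

View pics/scene0.png

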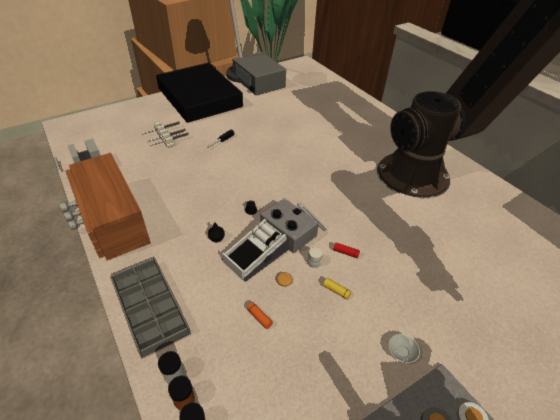

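View pics/top0.png

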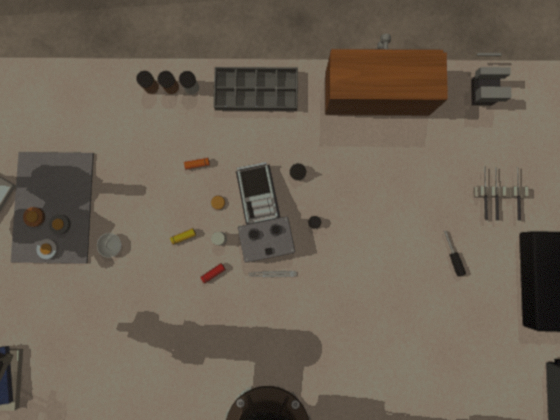

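View pics/wrist0.png

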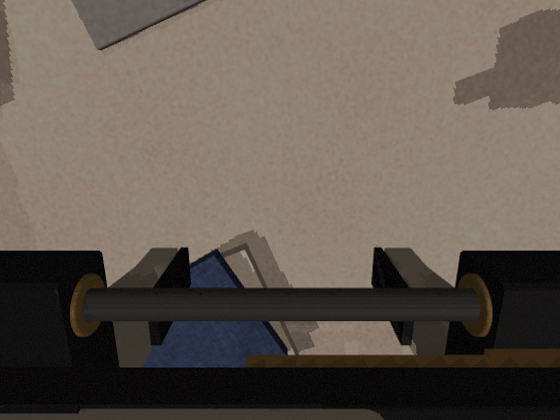

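The top view shows the magazine at about (262,210), with its block at about (267,240) and the caps near (254,234) and (277,230). The key is near (269,251) and the lane runs up the image. I'll enlarge it.

Run:
```python
import cv2
a=cv2.imread("pics/top0.png")[150:290,190:340]; cv2.imwrite("pics/topc.png",cv2.convertScaleAbs(cv2.resize(a,None,fx=4,fy=4,interpolation=cv2.INTER_CUBIC),alpha=1.5))
a=cv2.imread("pics/scene0.png")[180:290,200:350]; cv2.imwrite("pics/scenec.png",cv2.convertScaleAbs(cv2.resize(a,None,fx=5,fy=5,interpolation=cv2.INTER_CUBIC),alpha=1.3))
```

```text
(no output)
```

View pics/topc.png

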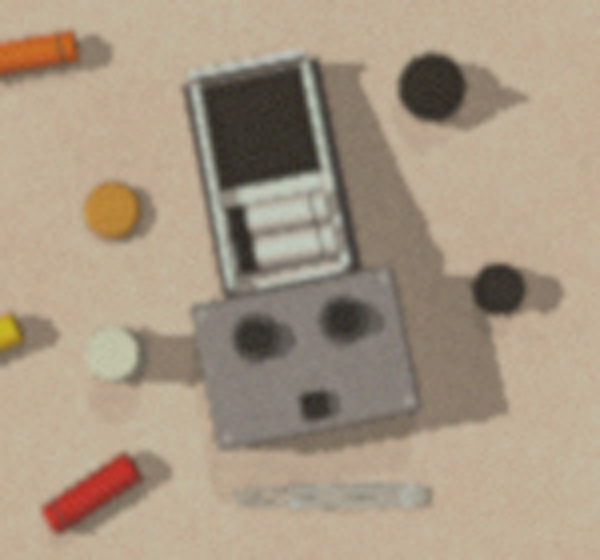

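View pics/scenec.png

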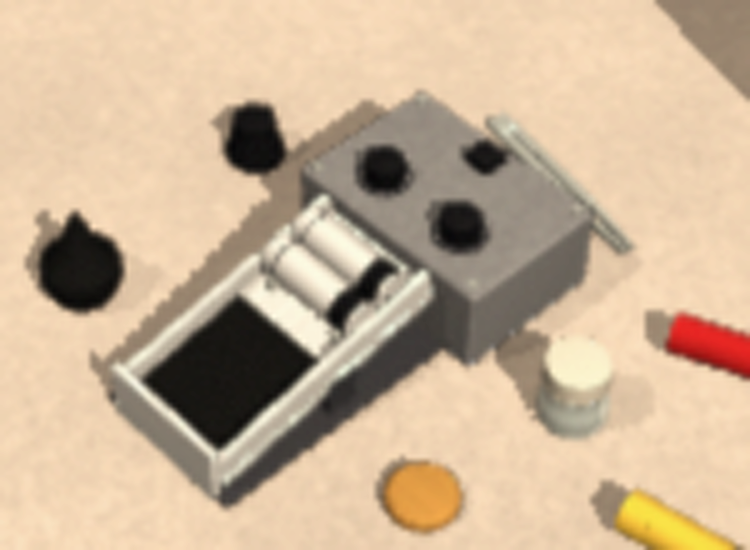

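```bash
cat > h.py <<'E'
from rig import robot
import cv2,numpy as np
def K(ci):
    f=210/np.tan(np.radians(ci["vfov"]/2)); return f,ci["cx"],ci["cy"]
def c2w(n,T=None):
    ci=robot.camera_info(n)
    return np.linalg.inv(ci["view"]) if n!="wrist" else T@ci["T_tool_cam"]
def px(n,u,v,z,T=None):
    f,cx,cy=K(robot.camera_info(n)); M=c2w(n,T)
    d=M[:3,:3]@np.array([(u-cx)/f,(v-cy)/f,1]); o=M[:3,3]
    return o+d*(z-o[2])/d[2]
def tool():
    T=np.eye(4);T[:3,:3]=robot.read_tcp_rot();T[:3,3]=robot.read_position();return T
def proj(n,P,T=None):
    f,cx,cy=K(robot.camera_info(n)); q=np.linalg.inv(c2w(n,T))@np.append(P,1)
    return q[:2]/q[2]*f+[cx,cy]
def save(p,name): cv2.imwrite(name,cv2.cvtColor(p,cv2.COLOR_RGB2BGR))
def R(yaw,s=1): # tool y along +-magazine y
    c,n=np.cos(yaw),np.sin(yaw); X=np.array([c,n,0])*s; Z=np.array([0,0,-1.]); return np.column_stack([X,np.cross(Z,X),Z])
E
python3 - <<'E'
from h import *
P=lambda u,v,z:px("top",190+(u+.5)/4-.5,150+(v+.5)/4-.5,z)
L,Rr=P(255,337,.075),P(346,317,.075)
C=[P(*c,.06) for c in((193,309),(388,271),(416,408),(222,445))]
S=lambda u,v,z:px("scene",200+(u+.5)/5-.5,180+(v+.5)/5-.5,z)
print(L,Rr,np.linalg.norm(L-Rr)); print(np.array(C))
# scene: left cap = (460,213)?, right (383,157)
l2,r2=S(460,213,.075),S(383,157,.075); print(l2,r2)
d=L-Rr; print(np.degrees(np.arctan2(-d[0],d[1])))
d=C[0]-C[1]; print(np.degrees(np.arctan2(-d[0],d[1])))
yaw=np.arctan2(-d[0],d[1]); m=(L+Rr)/2
for s in(1,-1): print(s,robot.ik([m[0],m[1],.25],R(yaw,s)))
E
```

```text
[0.52793363 0.04291874 0.075     ] [ 0.54224047 -0.01717408  0.075     ] 0.06177241747686239
[[ 0.54643657  0.08626443  0.06      ]
 [ 0.57430364 -0.0446769   0.06      ]
 [ 0.48286392 -0.06479084  0.06      ]
 [ 0.45580974  0.06448142  0.06      ]]
[0.52609321 0.04316009 0.075     ] [ 0.5396808  -0.01577554  0.075     ]
13.391618880818253
12.01449765648157
1 [ 22.37651976   6.47209401 -14.84404464   0.         -68.68386135
  79.6379779 ]
-1 [  22.37651976    6.47209401  -14.84404464    0.          -68.68386135
 -100.3620221 ]
```

Run:
```python
from h import *
yaw=np.radians(12.7); m=np.array([.534,.0135])
robot.goto([m[0],m[1],.22],R(yaw,1))
robot.move_gripper(0.47)
robot.dwell(.3)
T=tool();np.save("T1.npy",T)
p,d=robot.grab_frame("wrist");save(p,"pics/w1.png");np.save("pics/w1.npy",d)
p,d=robot.grab_frame("scene");save(p,"pics/s1.png")
print(robot.read_t(),T,robot.read_grip_width(),robot.read_force())
for n,P in(("L",(-.001,.03,.075)),("R",(0,-.03,.075))):
    q=np.array([m[0],m[1],0])+R(yaw)@np.diag([1,-1,-1])@np.array(P); print(n,q,proj("wrist",q,T))
```

```text
3.8667 [[ 9.75540317e-01  2.19820584e-01  7.49652845e-06  5.34000694e-01]
 [ 2.19820584e-01 -9.75540317e-01  6.77933155e-06  1.34964633e-02]
 [ 8.80340237e-06 -4.96561999e-06 -1.00000000e+00  2.20003408e-01]
 [ 0.00000000e+00  0.00000000e+00  0.00000000e+00  1.00000000e+00]] 0.46653250701705723 [-0.6111955  -0.21985227 -0.66385055]
L [0.52642908 0.04254619 0.075     ] [247.54951909 192.63282339]
R [ 0.54059539 -0.01576604  0.075     ] [316.79127627 191.48785135]
```

View pics/w1.png

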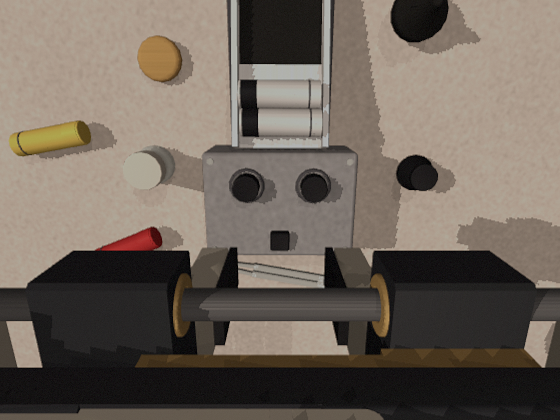

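View pics/s1.png

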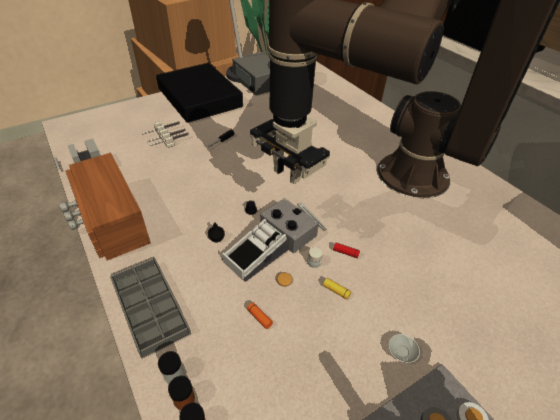

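The wrist view is clear: the left cap top is near (246,185), the right one near (314,185), and the finger tips are at rows 248 to 260. I'll enlarge both.

Run:
```python
import cv2
a=cv2.imread("pics/w1.png")
cv2.imwrite("pics/w1c.png",cv2.convertScaleAbs(cv2.resize(a[140:265,195:365],None,fx=4.5,fy=4.5,interpolation=cv2.INTER_CUBIC),alpha=1.8,beta=15))
cv2.imwrite("pics/w1f.png",cv2.convertScaleAbs(cv2.resize(a[225:365,160:390],None,fx=3.4,fy=3.4,interpolation=cv2.INTER_CUBIC),alpha=2.2,beta=20))
```

```text
(no output)
```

View pics/w1c.png

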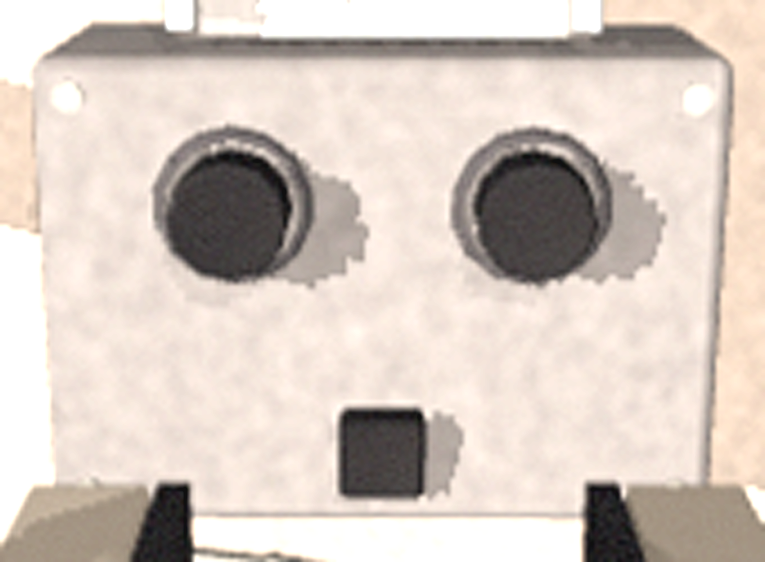

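View pics/w1f.png

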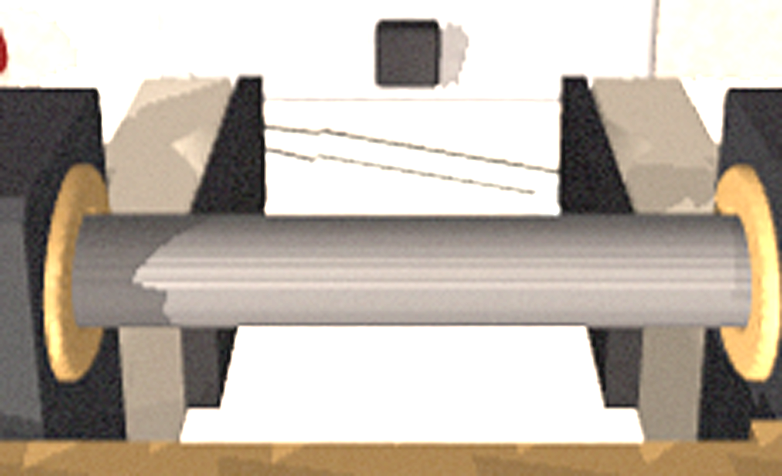

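Run:
```python
from h import *
T=np.load("T1.npy")
W=lambda u,v,z:px("wrist",195+(u+.5)/4.5-.5,140+(v+.5)/4.5-.5,z,T)
L,Rr=W(228,217,.075),W(536,218,.075);print("caps",L,Rr,np.linalg.norm(L-Rr),(L+Rr)/2)
l,r=W(234,205,.063),W(532,205,.063);print("collars",l,r,(l+r)/2)
d=L-Rr;print(np.degrees(np.arctan2(-d[0],d[1])))
k=W(382,452,.068);print("key",k, (L+Rr)/2-k)
# depth image check of heights at caps
d=np.load("pics/w1.npy");f,cx,cy=K(robot.camera_info("wrist"));M=c2w("wrist",T)
for u,v in((245,188),(313,188),(280,190)):
    z=np.median(d[v-3:v+4,u-3:u+4]);q=M@np.array([(u-cx)/f*z,(v-cy)/f*z,z,1]);print(u,v,q[:3])
# depth of finger tips
for u,v in((208,251),(233,251),(330,251),(350,251)):
    z=d[v,u];q=robot.camera_info("wrist")["T_tool_cam"]@np.array([(u-cx)/f*z,(v-cy)/f*z,z,1]);print("finger tool",u,v,q[:3])
```

```text
caps [0.53019435 0.04528973 0.075     ] [ 0.54297537 -0.012425    0.075     ] 0.0591129820593799 [0.53658486 0.01643236 0.075     ]
collars [0.52976851 0.04514433 0.063     ] [ 0.54278869 -0.01273538  0.063     ] [0.5362786  0.01620448 0.063     ]
12.486726577102278
key [0.48672024 0.00529389 0.068     ] [0.04986462 0.01113847 0.007     ]
245 188 [0.52994209 0.04550511 0.07478984]
313 188 [ 0.54286477 -0.01181861  0.0749004 ]
280 190 [0.53118781 0.01481386 0.05971731]
finger tool 208 251 [ 0.01167754 -0.03365235 -0.00944543]
finger tool 233 251 [ 0.00982077 -0.02311016 -0.00520267]
finger tool 330 251 [ 0.01017653  0.02126683 -0.0060494 ]
finger tool 350 251 [ 0.01135831  0.02982756 -0.00876093]
```

Run:
```python
from h import *
yaw=np.radians(12.5); m=np.array([.5355,.0152])
robot.goto([m[0],m[1],.12],R(yaw,1))
robot.move_gripper(0.5)
robot.servo_line([m[0],m[1],.083],speed=.08)
robot.dwell(.2)
T=tool()
p,d=robot.grab_frame("wrist");save(p,"pics/w2.png")
p,d=robot.grab_frame("scene");save(p[150:290,200:370],"pics/s2.png")
a=cv2.imread("pics/s2.png");cv2.imwrite("pics/s2.png",cv2.convertScaleAbs(cv2.resize(a,None,fx=4,fy=4,interpolation=cv2.INTER_CUBIC),alpha=1.5))
print(robot.read_t(),T[:3,3],robot.read_grip_width(),robot.read_force())
```

```text
5.5667 [0.53586207 0.01532808 0.0835264 ] 0.5017069232535171 [-0.19451062  0.15847634 -0.22736603]
```

View pics/w2.png

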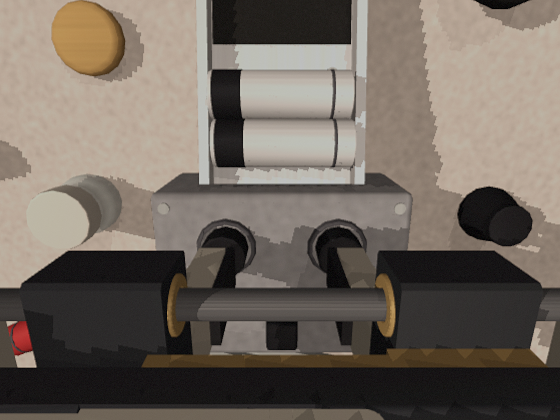

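View pics/s2.png

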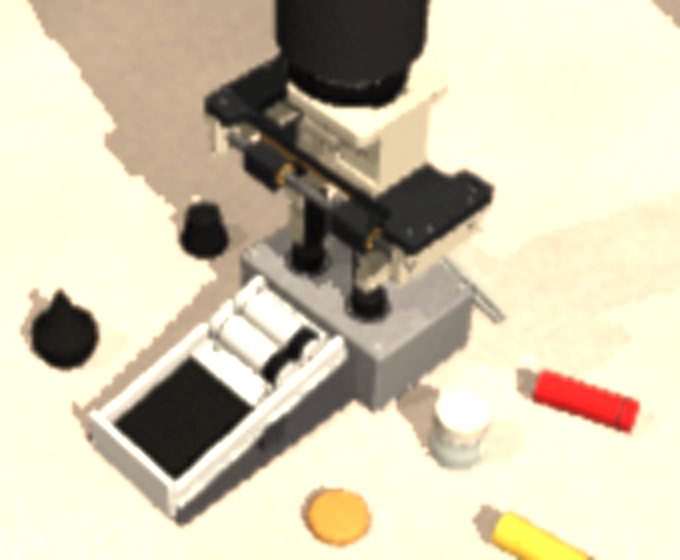

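Both tips sit over the cap centres, near (228,245) and (338,245) in the wrist view. Now I'll press with force feedback.

Run:
```python
from h import *
x,y,_=robot.read_position(); x,y=.5355,.0152
f0=robot.read_force()[2]
z=.083
for z in (.076,.072,.068,.0665,.066,.0655,.065,.0645,.064,.0635,.063):
    robot.servo_line([x,y,z],speed=.04)
    robot.dwell(.08)
    f=robot.read_force()[2]-f0; print(z,robot.read_position()[2],round(f,2))
    if f>16: break
t=robot.read_ft_torque();print("tq",t)
robot.dwell(1.2)
p,d=robot.grab_frame("wrist");save(p,"pics/w3.png")
print(robot.read_t(),robot.read_position(),robot.read_force())
```

```text
0.076 0.07583338757183272 0.76
0.072 0.07223870058026119 3.59
0.068 0.06843643541384548 5.18
0.0665 0.06706907447102216 6.49
0.066 0.06658982275322903 5.75
0.0655 0.06629686684546825 7.74
0.065 0.06623519042741466 13.27
0.0645 0.06616379464155735 17.38
tq [ 0.18719638  1.54116678 -0.06626986]
9.5583 [0.53600786 0.01527263 0.06616576] [-3.83990471 -0.07072238 17.19504823]
```

View pics/w3.png

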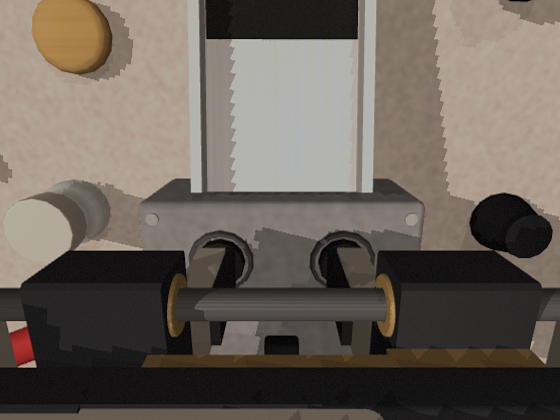

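The buttons are at their stops (17 N, tips at z = 66 mm), and no vials are visible in the upper lane. I'll check the lower end with the scene and top cameras while holding.

```bash
cat > v.py <<'E'
from h import *
def look(tag):
    out=[]
    for n,b in(("scene",(170,290,200,350)),("top",(150,290,190,340))):
        p,d=robot.grab_frame(n);a=cv2.cvtColor(p,cv2.COLOR_RGB2BGR)[b[0]:b[1],b[2]:b[3]]
        out.append(cv2.convertScaleAbs(cv2.resize(a,(400,400*a.shape[0]//a.shape[1]),interpolation=cv2.INTER_CUBIC),alpha=1.4))
    h=max(o.shape[0] for o in out)
    cv2.imwrite(f"pics/{tag}.png",np.hstack([cv2.copyMakeBorder(o,0,h-o.shape[0],0,0,0) for o in out]))
E
python3 -c "
from v import *
look('p3'); robot.dwell(.5); look('p4'); print(robot.read_t())
a=cv2.imread('pics/p3.png').astype(int);b=cv2.imread('pics/p4.png').astype(int);print(abs(a-b).max(),abs(a-b).mean())"
```

```text
10.2583
14 1.036005361930295
```

View pics/p4.png

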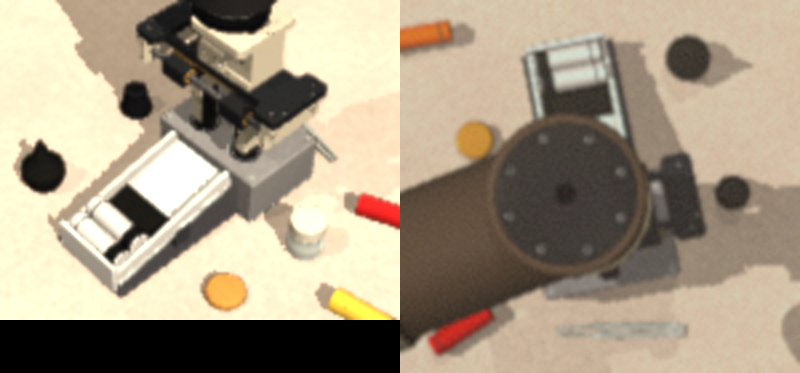

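Both vials lie against the end wall, near (95,230) in the scene half and (580,65) in the top half. They are still, since the two frames differ only by noise. Releasing now.

```bash
python3 -c "
from v import *
robot.servo_line([.5355,.0152,.09],speed=.05)
robot.servo_line([.5355,.0152,.22],speed=.15)
robot.dwell(.4)
T=tool()
p,d=robot.grab_frame('wrist');save(p,'pics/w5.png')
look('p5'); print(robot.read_t(),robot.read_force())
f,cx,cy=K(robot.camera_info('wrist'));M=c2w('wrist',T)
for Q in((.5295,.0445,.075),(.5425,-.0135,.075)):
    u,v=proj('wrist',np.array(Q),T).astype(int);z=np.median(d[v-2:v+3,u-2:u+3]);print(u,v,(M@np.array([(u-cx)/f*z,(v-cy)/f*z,z,1]))[2])
"
```

```text
12.4833 [ 0.24212702 -0.49959679 -1.26038038]
247 190 0.07458788991318899
316 190 0.07492074317322495
```

View pics/w5.png

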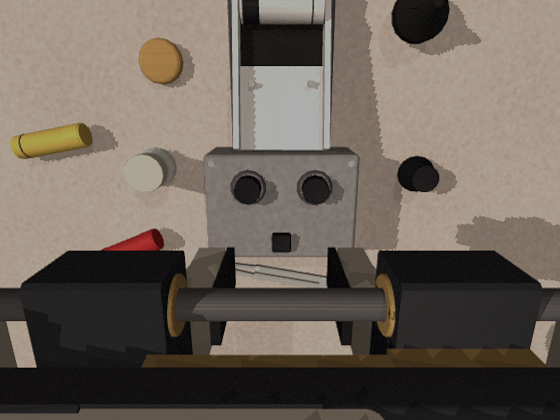

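View pics/p5.png

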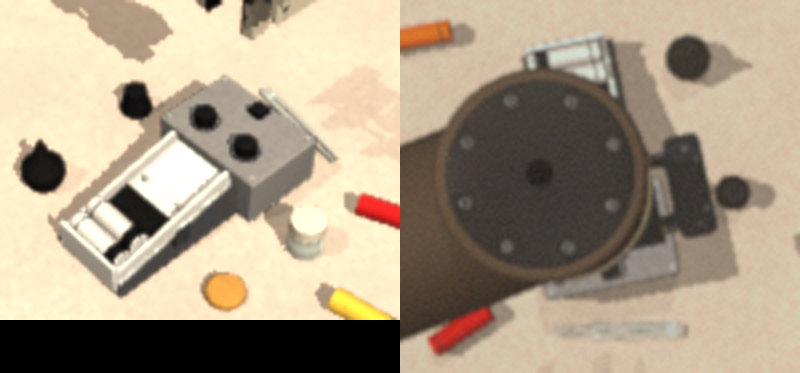

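Both caps are back up at 75 mm and the pins stand out of the floor again, near (253,85) and (313,85). The vials are at the lower end and nothing else has moved.

```bash
python3 -c "
from rig import robot
robot.job_done(); print(robot.read_t())"
```

```text
the job is handed in; nothing more can be done
the job is handed in; nothing more can be done
```

The magazine is emptied and the job is handed in, at about 12.5 s on the robot's clock. No check failed.

- **Pressing:** I set the fingertips over the two caps and pressed both together down to their stops. The tips reached z = 66 mm with about 17 N vertical force. I held them there for about 2 s, until two frames half a second apart showed both vials lying still against the end wall. Then I lifted straight up.
- **Last checks:** The depth camera put both caps back at about 75 mm, and both pins were standing up again. Both vials were at the lower end. The square key, the tools and the coloured look-alikes looked undisturbed in the pictures; I did not measure their positions.
- **Disagreement:** The three cameras differed by 2–4 mm on the button midpoint. I used a compromise, and a close-up before pressing showed both tips over their caps.

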